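# Drop a waiting sample vial into the bench discard bin with its lid lever

## Task

A used sample vial waits on the chute of the bench discard bin, held back by the closed lid. With the fingertips, press the bin's lever all the way down so that the lid lifts, and keep it down until the vial has rolled into the bin; then let the lever up slowly, easing the lid fully shut so that it does not slam, and move away clear of the bin. Work the lever only: do not touch the lid or the vial or pick anything up, and leave everything else on the bench where it stands.

Things in the scene. Friction and masses are not known exactly. Their poses are not given: they have to be found in the camera images.
- bin: The discard bin, white painted metal, fixed to the bench: an open-topped box 160 x 130 x 130 mm (x, y, z of its own frame), walls 5 mm. Origin at the centre of its underside on the bench, z up. The lever sticks out of its -x side (towards the robot, give or take 0.6 rad of yaw); the lid is hinged along the top of the -x side; at the +x side an aluminium chute 110 mm wide, up to 200 mm high, on legs, reaches out to x = 205 mm and slopes down 15 degrees to the mouth.
- lever_hinge (a joint): Angle of the lever, rad: 0 = up at rest, 0.46 = fully down against its stop; count it as fully down above 0.42. The lever turns about a horizontal axis along the bin's y, at x = -92 mm, z = 100 mm in the bin's frame. At rest it slopes up away from the bin by 0.22 rad, fully down it slopes down by 0.24 rad. A spring and the lid's weight push it back up: pressing it at the middle of the pad takes about 4 to 7 N all the way; let go, it snaps up and the lid slams.
- lever_press (a point): The point to press: middle of the upper face of the lever's pad, a plain black plate 50 x 50 mm and 8 mm thick at the lever's outer end. It moves with the lever, 90 mm from the lever's axis: at rest at x = -179 mm, z = 125 mm in the bin's frame, and fully down at x = -181 mm, z = 84 mm, i.e. 41 mm lower. There is free air under the pad and above it.
- lid_hinge (a joint): Angle of the lid, rad: 0 = shut, about 1.1 = open with the lever fully down; it always turns 2.4 times as far as the lever, and falls shut by itself. Shut means below 0.05. It slams if it is closing faster than 1.6 rad/s in the last 0.35 rad, that is if the pad comes up faster than about 60 mm/s; 20 to 30 mm/s is gentle.
- lever: The lever itself: a steel bar, 16 mm wide and 6 mm thick, that carries the pad. Origin on its axis, at the middle of the bin's width; it turns with the lever.
- lid: The lid, white painted plate 125 x 128 mm, 6 mm thick, lying flat at 134 mm height when shut, hinged on the bin's -x side, with a plain lip 35 mm high along its free (+x) edge that holds the vial back. Origin on the hinge line at x = -78 mm, z = 134 mm of the bin's frame. It swings up but stays beyond the hinge line as seen from the lever. Not to be touched.
- vial: The sample vial: white cylinder with a blue cap, diameter 25 mm, length 80 mm, 20 to 45 g. Origin at its middle; its length is along its own y. It starts lying across the low end of the chute against the lid's lip, middle at x = 66 mm, z = 154 mm of the bin's frame, and rolls into the bin by itself within about a second once the lip has risen clear of it (lid beyond roughly 0.2 to 0.3 rad). In the bin its middle is less than 90 mm above the bench. Not to be touched.
- cup: Open clear plastic specimen cup, 72 mm across, 55 mm high, origin at its underside. Loose; stands to the -y side of the lever, its middle at least 105 mm to the side of the middle of the pad. Leave it.
- jar: Small round glass jar with a white cap, 52 mm across, 55 mm high, origin at its underside. Loose; stands to the +y side of the lever, its middle at least 105 mm to the side. Leave it.
- wash_bottle: White plastic bottle, 66 mm across, 170 mm high, origin at its underside. Loose; stands to the +y side of the bin. Leave it.
- slide_box: Flat grey plastic slide box 90 x 100 x 35 mm, origin at its underside. Loose; to the -y side of the bin. Leave it.
- tube_rack: White rack 70 x 160 mm with capped test tubes, 97 mm high in all, origin at its underside. Loose, at the left of the bench. Leave it.
- dish: Clear covered dish, 92 mm across, 18 mm high, origin at its underside. Loose, at the right of the bench. Leave it.
- stain_bottle: Small amber bottle with a black cap, 44 mm across, 85 mm high, origin at its underside. Loose, at the right of the bench. Leave it.

How it is judged (in metres and radians):
On the way, in this order (a step that is already met when the one before it is completed fails the run):
1. the lever is held fully down (over 0.42 rad) with the vial in the bin (value of joint lever_hinge above 0.42 rad and z of vial in the frame of bin between 0 and 0.09 m and x of vial in the frame of bin between -0.08 and 0.08 m and y of vial in the frame of bin between -0.065 and 0.065 m), for 0.2 s.
2. the lid is shut again, at rest (value of joint lid_hinge below 0.05 rad and velocity of joint lid_hinge above -0.1 rad/s), for 0.2 s.
At the end, for the whole second after the job is handed in: The vial lies inside the bin (its middle within the walls and under 90 mm above the bench), the lid is shut (below 0.05 rad), the lever is back up (below 0.03 rad), and every loose bystander is within 15 mm of where it started (value of joint lid_hinge below 0.05 rad and value of joint lever_hinge below 0.03 rad and z of vial in the frame of bin between 0 and 0.09 m and x of vial in the frame of bin between -0.08 and 0.08 m and y of vial in the frame of bin between -0.065 and 0.065 m and distance of each of cup, jar, wash_bottle, slide_box, tube_rack, dish, stain_bottle from where it was at the start of the episode below 0.015 m); the robot touches nothing.
It fails at once if the lid slams: closing faster than 1.6 rad/s in the last 0.35 rad (value of joint lid_hinge below 0.35 rad and velocity of joint lid_hinge below -1.6 rad/s).
It fails at once if the robot touches the lid (contact force between any of the fingers, the arm and lid above 0.5 N).
It fails at once if the lever is pressed with the arm or the gripper's body, not the fingers (contact force between the arm and lever above 1 N).
It fails at once if the robot touches the vial, or the vial is lifted (above 200 mm) (contact force between any of the fingers, the arm and vial above 0.3 N or height (world z) of vial above 0.2 m).
It fails at once if a bystander is moved by more than 15 mm or lifted (distance of any of cup, jar, wash_bottle, slide_box, tube_rack, dish, stain_bottle from where it was at the start of the episode above 0.015 m).
It also fails if it takes over 34 s, if anything falls off the work surface, if the arm or the gripper's body presses on something with over 40 N, if the wrist force passes 120 N, or if a joint passes its speed limit or range.

## Robot

A 6-joint arm with a two-finger parallel gripper is mounted at the origin on the work surface. World frame = base frame: x ahead of the robot, y to its left, z up, the work surface at z = 0. Lengths are in m, angles in degrees, forces in N, time in s.
With the tool pointing down it reaches from about 0.35 to 0.875 m from the base axis. Payload 4.2 kg.
Tool frame: the origin (TCP) lies between the finger pads; the fingertips stand 14 mm ahead of it and the grasp point (between the pads) lies 5 mm behind it (r.tcp_to_tips is the distance from the TCP to the fingertips, in m); y points along the fingers, x is the direction in which the jaws open and shut, and the axes are right-handed (so a half turn about y gives the same grasp; the last joint's range is limited). The gripper opens to 87 mm and grips with 3 to 60 N. Pads are 19 mm wide; open, the fingers measure 117 mm over their backs; the gripper's body (75 mm by 190 mm) begins 51 mm behind the grasp point.
Start: joints at [-57.892, 22.042, 0.453, 0, -68.411, -14.817], TCP at [0.186, -0.597, 0.237] pointing down, gripper open.
Joint ranges: [-179.83, 179.83], [-69.29, 118.12], [-61.27, 80.66], [-181.25, 117.63], [-171.15, -9.14], [-177.46, 177.46]. Speed limits (degrees/s): [159.86, 159.86, 180, 180, 180, 180].

## Interface

Orientations are given as a 3x3 rotation matrix whose columns are the frame's x, y, z axes.
In Python, from station import sense, optics, ticket, r gives the robot as it stands.
- The arm moves only by the tool carry_out, never from a script. Its argument "steps" is a list that holds one entry, the list of rows, each a list of 6 numbers: the shift along the world's x, y, z in cm, then the turn, a rotation vector about the world's x, y, z in rad. A call has 1 to 20 rows; each row is the pose to reach, as a shift and turn from the pose commanded when the call began; what a row does not reach only later rows make up. A row lasts 1/8 s, in which the tool goes at most 62.5 mm and 10.7 degrees, less where a joint would pass 70% of its speed; a pose out of reach is approached as far as the arm can. A call with a gripper value outside its range is refused whole. "fingers" is the closure in counts, from 0 (fully open) to 255 (shut), set as the call begins (left out, the last holds). The fingers move at their own pace and stop on an object; the grip force is fixed at half the most. Time passes only in rows, so rows that repeat a pose let the fingers close. It gives the time, the measured TCP pose, the force and the opening at its end, in the units of the state.
- sense(): the state, without advancing time (a new reading comes with each control period).
- optics.capture(name): name is "scene" or "top"; returns a dict with "image" (384x512x3 uint8, red, green, blue), "fov_y" (degrees; the focal length in pixels is half the picture's height over the tangent of half this angle, whatever the lens; pixels are square), "cx", "cy" (the principal point, pixels), "rvec" (rotation vector, rad) and "tvec" (3), from world to camera coordinates, as OpenCV has them. Camera axes: x right, y down, z forward; pixel columns grow to the right and rows downward; lengths in m; the calibration is good to about 2 mm. A picture is of the moment at which its call begins. There is no depth.
- ticket.finish_job(): hands the job in, once; it reports no verdict.
The state is a dict: "time_s": time; "joints": joint angles; "joint_velocities": joint speeds; "effort": joint torques, N m; "tcp_pos": TCP position; "ee_rot": TCP orientation; "wrist_force": force on the tool from outside, world axes, zero at the start; "moment": the same for the moment, N m; "gripper_width": opening from 0.0 (shut) to 1.0 (fully open).
Only numpy, scipy, OpenCV 4.12 (cv2) and the standard library are available. Lean on these libraries where they do the work, as an engineer would, in place of code of your own. Each camera call takes 0.05 s, during which the arm holds its last target.

## Working session

There is one attempt and no reset: what is moved stays moved. The work goes in short steps, Python scripts to look and compute and a tool call to move; the robot and the scene stay as the last step left them, time stands still between calls to the robot, and variables do not carry over. Pictures are saved under pics/ and viewed, and the job is handed in when it is done.

Besides the shell and the picture viewer there is one more tool, called after "Request:" by a JSON object that holds its "name" and its "arguments", one argument or row to a line. carry_out: Moves the arm, as the interface text tells. Its arguments: {"type":"object","properties":{"steps":{"type":"array","items":{"type":"array","items":{"type":"array","items":{"type":"number"}}}},"fingers":{"type":"number"}},"required":["steps"]}

```bash
mkdir -p pics; ls; python3 - <<'E'
from station import sense, optics, r
import cv2,numpy as np
s=sense(); print(s)
for n in("scene","top"):
    c=optics.capture(n); cv2.imwrite(f"pics/{n}0.png",c["image"][:,:,::-1]); print(n,{k:v for k,v in c.items() if k!="image"})
    np.savez(f"{n}0.npz",**c)
E
```

```text
pics
{'time_s': 0.0, 'joints': array([-5.78943293e+01,  2.20929848e+01,  3.80691981e-01, -2.88173894e-02,
       -6.84097851e+01, -1.48132532e+01]), 'joint_velocities': array([ 0.09725357, -0.03385942, -0.02841329,  0.02092892,  0.0339372 ,
        0.01906259]), 'effort': array([-1.70986350e-03, -3.90666211e+01,  1.87406176e+01,  4.21982691e+00,
        1.10756583e-02, -2.08424112e-04]), 'tcp_pos': array([ 0.18560311, -0.59622275,  0.2354428 ]), 'ee_rot': array([[-2.97070530e-01, -7.36235543e-04, -9.54855255e-01],
       [ 9.54853052e-01,  2.05333784e-03, -2.97071428e-01],
       [ 2.17935497e-03, -9.99997621e-01,  9.30105944e-05]]), 'wrist_force': array([-0.03856824, -0.39226873,  0.67720304]), 'moment': array([-0.01718217, -0.01942921, -0.01879629]), 'gripper_width': 0.9992435150720108}
scene {'fov_y': 47.47850759427495, 'cx': 247.80800256791431, 'cy': 189.67322531728632, 'rvec': array([ 1.95014557,  1.73994768, -0.57472072]), 'tvec': array([-0.05599496, -0.32771067,  1.66856588])}
top {'fov_y': 55.46618609804601, 'cx': 263.82443412704396, 'cy': 183.24315546265106, 'rvec': array([ 2.17345963, -2.1863949 ,  0.11751289]), 'tvec': array([0.00399792, 0.49551831, 1.10639273])}
```

View pics/scene0.png

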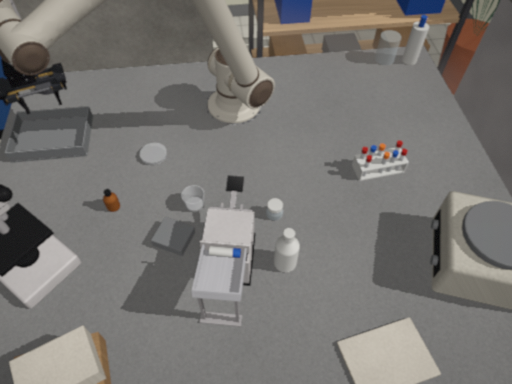

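View pics/top0.png

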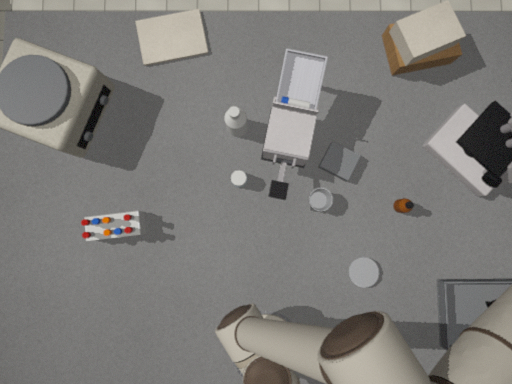

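The pad shows as a black square at about (279,190) in top and (235,184) in scene. In top, the lid is near (290,132), the cup near (320,199) and the jar near (239,178). Next I'll measure them.

```bash
cat > h.py <<'E'
import cv2,numpy as np
def load(n,t='0'): return dict(np.load(f"{n}{t}.npz"))
def cam(c):
    h=c["image"].shape[0]; f=h/2/np.tan(np.radians(float(c["fov_y"]))/2)
    K=np.array([[f,0,c["cx"]],[0,f,c["cy"]],[0,0,1.]]); R=cv2.Rodrigues(c["rvec"])[0]; return K,R,c["tvec"]
def ray(c,p):
    K,R,t=cam(c); d=R.T@np.linalg.solve(K,[p[0],p[1],1.]); return -R.T@t,d/np.linalg.norm(d)
def onz(c,p,z):
    o,d=ray(c,p); return o+d*(z-o[2])/d[2]
def tri(c1,p1,c2,p2):
    P=[K@np.c_[R,t] for K,R,t in map(cam,(c1,c2))]
    X=cv2.triangulatePoints(P[0],P[1],np.array(p1,float).reshape(2,1),np.array(p2,float).reshape(2,1)); return (X[:3]/X[3]).ravel()
def proj(c,X):
    K,R,t=cam(c); return cv2.projectPoints(np.array(X,float).reshape(-1,3),c["rvec"],c["tvec"],K,None)[0].reshape(-1,2)
E
python3 - <<'E'
from h import *
T=load("top");S=load("scene")
pc={}
for c,n,(u,v) in((T,"top",(279,190)),(S,"scene",(235,184))):
    g=c["image"].max(2); m=np.zeros_like(g); w=16
    m[v-w:v+w,u-w:u+w]=(g[v-w:v+w,u-w:u+w]<45)*255
    k,l,st,ce=cv2.connectedComponentsWithStats(m); i=1+st[1:,4].argmax()
    cs=cv2.findContours((l==i).astype(np.uint8),0,2)[0][0]; rr=cv2.minAreaRect(cs)
    print(n,st[i],ce[i],rr); pc[n]=ce[i]
    b=cv2.boxPoints(rr); 
    if n=="top": print([onz(c,p,.125).round(4) for p in b])
print("tri",tri(T,pc["top"],S,pc["scene"]), "z.125",onz(T,pc["top"],.125),onz(S,pc["scene"],.125))
def crop(c,x0,y0,x1,y1,s,name):
    cv2.imwrite(name,cv2.resize(c["image"][y0:y1,x0:x1,::-1],None,fx=s,fy=s,interpolation=cv2.INTER_CUBIC))
crop(T,210,40,370,220,3.3,"pics/tc.png"); crop(S,150,165,310,330,3.5,"pics/sc.png")
E
```

```text
top [270 187  12  10  28] [275.82142857 192.28571429] ((275.9508056640625, 192.5409698486328), (7.170065879821777, 11.011173248291016), 50.19443130493164)
[array([ 0.4575, -0.013 ,  0.125 ]), array([ 0.4772, -0.037 ,  0.125 ]), array([ 0.4616, -0.0497,  0.125 ]), array([ 0.442 , -0.0258,  0.125 ])]
scene [227 177  15  14 120] [233.5        185.25833333] ((234.4918212890625, 183.5901641845703), (14.123575210571289, 12.131789207458496), 5.194429397583008)
tri [ 0.46169638 -0.03599751  0.09910767] z.125 [ 0.46028205 -0.031015    0.125     ] [ 0.48076489 -0.03963066  0.125     ]
```

View pics/tc.png

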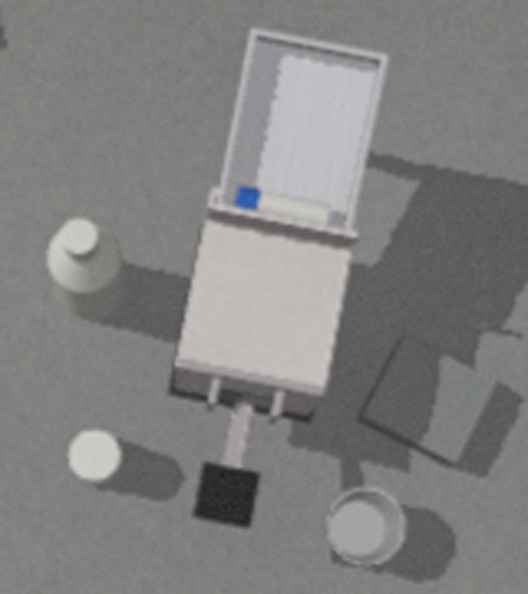

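View pics/sc.png

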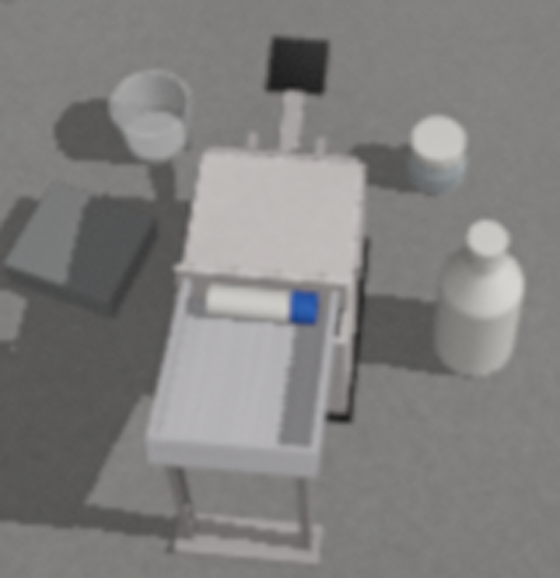

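The crops show the whole pad: a square centred near crop (226,494) in top and (298,65) in scene. My dark threshold was too low, so I'm raising it. The lid edges will give the yaw.

```bash
python3 - <<'E'
from h import *
T=load("top");S=load("scene")
pc={}
for c,n,(u,v) in((T,"top",(279,190)),(S,"scene",(235,184))):
    g=c["image"].max(2); w=14
    print(n,np.percentile(g[v-5:v+5,u-5:u+5],[5,50,95]), g[v,u-25:u-12])
    m=np.zeros_like(g); m[v-w:v+w,u-w:u+w]=(g[v-w:v+w,u-w:u+w]<68)*255
    k,l,st,ce=cv2.connectedComponentsWithStats(m); i=1+st[1:,4].argmax()
    rr=cv2.minAreaRect(cv2.findContours((l==i).astype(np.uint8),0,2)[0][0])
    print(n,st[i],ce[i],rr); pc[n]=rr[0]
    if n=="top": print([onz(c,p,.125).round(4) for p in cv2.boxPoints(rr)])
print("tri",tri(T,pc["top"],S,pc["scene"]), "z.125",onz(T,pc["top"],.125),onz(S,pc["scene"],.125))
# lid corners near hinge line (rear) & lip from top view crop
f=lambda x,y:(x/3.3+210-.35,y/3.3+40-.35)
g=lambda x,y:(x/3.5+150-.35,y/3.5+165-.35)
L=[onz(T,f(*p),.137) for p in((178,362),(325,390))]
print("hinge edge",L,[ (L[0]-L[1]),np.linalg.norm(L[0]-L[1])])
P=[tri(T,f(*a),S,g(*b)) for a,b in (((178,362),(363,158)),((325,390),(205,152)))]; print("tri corners",P)
lip=[onz(T,f(*p),.169) for p in((210,203),(357,237))]; print("lip",lip,np.linalg.norm(lip[0]-lip[1]))
# vial via tri
print("jar",onz(T,f(95,456),.055),"cup",onz(T,f(367,526),.055), "lever root",onz(T,f(245,406),.105))
m=(L[0]+L[1])/2;l=(lip[0]+lip[1])/2; d=l-m
for nm,v in(("edge",L[0]-L[1]),("lipedge",lip[0]-lip[1])): print(nm,np.degrees(np.arctan2(-v[0],v[1])))
print("mid",m,l,np.degrees(np.arctan2(d[1],d[0])))
E
```

```text
top [40.95 46.   51.  ] [103  99  93  93  95  92  94 101 106 121 124 127 128]
top [269 181  19  18 268] [278.29850746 189.58208955] ((278.3079833984375, 189.55599975585938), (16.725791931152344, 16.010250091552734), 10.304845809936523)
[array([ 0.4501, -0.0108,  0.125 ]), array([ 0.4945, -0.0192,  0.125 ]), array([ 0.4858, -0.0655,  0.125 ]), array([ 0.4415, -0.0569,  0.125 ])]
scene [36.   42.   49.05] [128 129 129 129 128 127 127 127 127 126 127 127 128]
scene [226 176  17  16 221] [234.56561086 183.43438914] ((234.41395568847656, 183.4467315673828), (15.753219604492188, 14.395183563232422), 5.19442892074585)
tri [ 0.46866029 -0.0370328   0.11756708] z.125 [ 0.46792967 -0.03808084  0.125     ] [ 0.47443224 -0.03633573  0.125     ]
hinge edge [array([0.58032942, 0.00271085, 0.137     ]), array([ 0.5557284, -0.1220185,  0.137    ])] [array([0.02460101, 0.12472935, 0.        ]), np.float64(0.12713229602057052)]
tri corners [array([0.58072542, 0.00523525, 0.13650876]), array([ 0.55692945, -0.11991143,  0.1315803 ])]
lip [array([ 0.70851861, -0.02439219,  0.169     ]), array([ 0.67919813, -0.14663047,  0.169     ])] 0.12570555824565874
jar [0.50929516 0.07775173 0.055     ] cup [ 0.44402908 -0.16930807  0.055     ] lever root [ 0.54713989 -0.05608584  0.105     ]
edge -11.157531296627656
lipedge -13.4883261950041
mid [ 0.56802891 -0.05965382  0.137     ] [ 0.69385837 -0.08551133  0.169     ] -11.612421888561963
```

The pad position agrees across methods. Triangulation gives (0.469,-0.037,0.118), and going back from the lid hinge gives (0.469,-0.040). I'll take P = (0.469,-0.038) and a bin yaw of about -11.5°. Next: go above the pad with the fingers closing and the jaw axis along the bin's y.

Request:
{"name": "carry_out", "arguments": {
  "fingers": 255,
  "steps": [
    [[1, 2, 0, 0, 0, -0.02], [3, 6, 0, 0, 0, -0.06], [5, 10, 0, 0, 0, -0.1], [7, 14, 0, 0, 0, -0.14], [9, 18, 0, 0, 0, -0.18], [11, 22, 0, 0, 0, -0.22], [13, 26, 0, 0, 0, -0.26], [15, 30, 0, 0, 0, -0.3], [17, 34, 0, 0, 0, -0.34], [19, 38, 0, 0, 0, -0.38], [21, 42, 0, 0, 0, -0.42], [23, 46, -0.5, 0, 0, -0.46], [25, 50, -1.5, 0, 0, -0.5], [27, 53, -2.5, 0, 0, -0.5], [28, 55, -3.5, 0, 0, -0.5], [28.3, 55.9, -4.5, 0, 0, -0.5], [28.3, 55.9, -5, 0, 0, -0.5], [28.3, 55.9, -5, 0, 0, -0.5]]
  ]
}}

```text
time_s: 2.35
tcp_pos: [0.4681, -0.0384, 0.1862]
ee_rot: [[0.198, -0.001, -0.98], [0.98, -0.0, 0.198], [-0.001, -1.0, 0.001]]
wrist_force: [-0.9, 0.0, -0.3]
gripper_width: 0.003
```

```bash
python3 - <<'E'
from station import sense, optics
from h import *
s=sense(); print(s["time_s"],s["tcp_pos"],s["ee_rot"].round(3),s["wrist_force"],s["gripper_width"],s["joints"].round(1))
for n in("scene","top"):
    c=optics.capture(n); np.savez(f"{n}1.npz",**c); 
    x,y=(150,130) if n=="scene" else (210,90)
    cv2.imwrite(f"pics/{n}1.png",cv2.resize(c["image"][y:y+160,x:x+160,::-1],None,fx=3.5,fy=3.5))
    print(n,proj(c,s["tcp_pos"]-[0,0,.014]))
E
```

```text
2.35 [ 0.46809515 -0.03839453  0.18621194] [[ 0.198 -0.001 -0.98 ]
 [ 0.98  -0.     0.198]
 [-0.001 -1.     0.001]] [-0.88463797  0.03281035 -0.26436937] 0.0030446156506296535 [  15.2    9.6  -24.9   -0.   -55.6 -116.6]
scene [[233.01102985 171.83190375]]
top [[279.3594169  188.14718245]]
```

View pics/scene1.png

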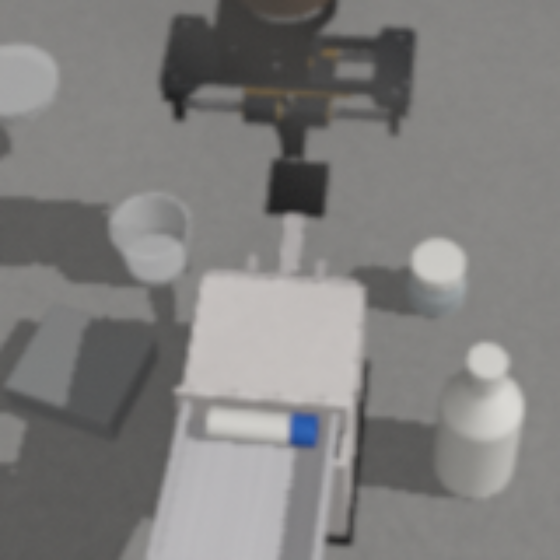

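View pics/top1.png

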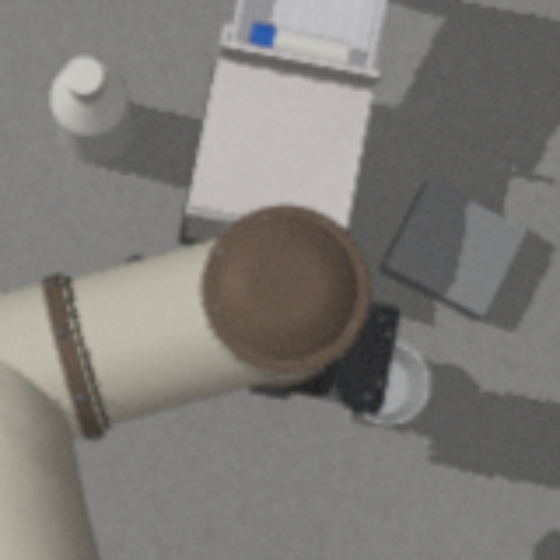

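The fingertips are centred above the pad at crop (290,155) in scene, and the vial and lid are untouched. In top, the wrist cap at crop (287,290) seems to lean towards the lid. I'll check whether that's only perspective.

```bash
python3 - <<'E'
from h import *
T=load("top","1")
for z in(.17,.3,.4,.5): 
    print(z,(proj(T,[.468,-.038,z])[0]-[210,90])*3.5, "lip open", (proj(T,[[.593,-.065,.261]])[0]-[210,90])*3.5, onz(T,(287/3.5+210,290/3.5+90),z))
E
```

```text
0.17 [242.08459684 343.87285798] lip open [285.55999853 156.97218728] [ 0.50949161 -0.07310526  0.17      ]
0.3 [252.89956821 328.26246509] lip open [285.55999853 156.97218728] [ 0.49357607 -0.06111372  0.3       ]
0.4 [263.74996354 312.60094105] lip open [285.55999853 156.97218728] [ 0.48133334 -0.05188947  0.4       ]
0.5 [277.90872311 292.16410473] lip open [285.55999853 156.97218728] [ 0.46909062 -0.04266521  0.5       ]
```

It's only perspective: the wrist sits straight above the TCP at about z 0.5, clear of the lid's swing. Now press.

Request:
{"name": "carry_out", "arguments": {
  "steps": [
    [[0, 0, -1.5, 0, 0, 0], [0, 0, -3, 0, 0, 0], [0, 0, -3.8, 0, 0, 0], [0, 0, -4.3, 0, 0, 0], [0, 0, -4.8, 0, 0, 0], [0, 0, -5.3, 0, 0, 0], [0, 0, -5.8, 0, 0, 0], [0, 0, -6.3, 0, 0, 0], [0, 0, -6.8, 0, 0, 0], [0, 0, -7.3, 0, 0, 0], [0, 0, -7.8, 0, 0, 0], [0, 0, -8.2, 0, 0, 0], [0, 0, -8.5, 0, 0, 0], [0, 0, -8.5, 0, 0, 0]]
  ]
}}

```text
time_s: 4.2
tcp_pos: [0.4691, -0.0378, 0.1015]
ee_rot: [[0.197, 0.0, -0.98], [0.98, -0.0, 0.197], [-0.0, -1.0, -0.001]]
wrist_force: [-1.6, -0.5, 5.5]
gripper_width: 0.002
```

Contact force is 5.5 N, as expected, with the tip at 87.5 mm. I'll keep going to the stop.

Request:
{"name": "carry_out", "arguments": {
  "steps": [
    [[0, 0, -0.2, 0, 0, 0], [0, 0, -0.4, 0, 0, 0], [0, 0, -0.5, 0, 0, 0], [0, 0, -0.5, 0, 0, 0]]
  ]
}}

```text
time_s: 4.7
tcp_pos: [0.4696, -0.0379, 0.0988]
ee_rot: [[0.196, 0.002, -0.981], [0.981, -0.001, 0.196], [-0.0, -1.0, -0.002]]
wrist_force: [-6.5, -0.1, 18.1]
gripper_width: 0.009
```

The force jumped to 18 N and the tip stalled at 84.8 mm, so the lever is at its stop. I'll hold there and look.

Request:
{"name": "carry_out", "arguments": {
  "steps": [
    [[0, 0, 0, 0, 0, 0], [0, 0, 0, 0, 0, 0], [0, 0, 0, 0, 0, 0], [0, 0, 0, 0, 0, 0], [0, 0, 0, 0, 0, 0], [0, 0, 0, 0, 0, 0], [0, 0, 0, 0, 0, 0], [0, 0, 0, 0, 0, 0]]
  ]
}}

```text
time_s: 5.7
tcp_pos: [0.4696, -0.0379, 0.0988]
ee_rot: [[0.196, 0.002, -0.981], [0.981, -0.001, 0.196], [-0.0, -1.0, -0.002]]
wrist_force: [-5.2, -0.3, 17.8]
gripper_width: 0.002
```

```bash
python3 - <<'E'
from station import sense, optics
from h import *
s=sense(); print(s["time_s"],s["tcp_pos"],s["wrist_force"])
for n in("scene","top"):
    c=optics.capture(n); np.savez(f"{n}2.npz",**c)
    x,y=(150,140) if n=="scene" else (210,40)
    cv2.imwrite(f"pics/{n}2.png",cv2.resize(c["image"][y:y+160,x:x+160,::-1],None,fx=3.5,fy=3.5))
E
```

```text
5.7 [ 0.46960423 -0.03791366  0.0987554 ] [-5.22543795 -0.32480703 17.78181318]
```

View pics/scene2.png

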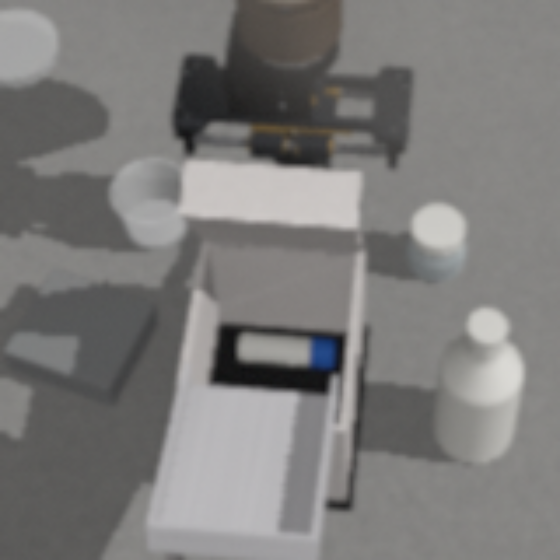

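View pics/top2.png

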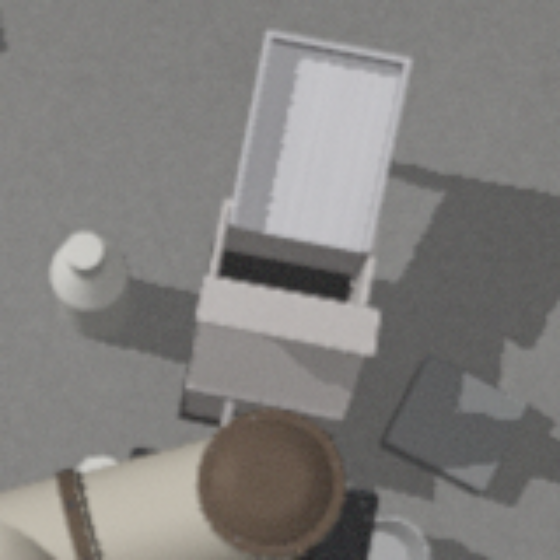

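The lid is open, and the vial lies on the dark bin floor at crop (285,350) in scene. Now ease the lever up at 20 mm/s.

Request:
{"name": "carry_out", "arguments": {
  "steps": [
    [[0, 0, 0.2, 0, 0, 0], [0, 0, 0.4, 0, 0, 0], [0, 0, 0.65, 0, 0, 0], [0, 0, 0.9, 0, 0, 0], [0, 0, 1.15, 0, 0, 0], [0, 0, 1.4, 0, 0, 0], [0, 0, 1.65, 0, 0, 0], [0, 0, 1.9, 0, 0, 0], [0, 0, 2.15, 0, 0, 0], [0, 0, 2.4, 0, 0, 0], [0, 0, 2.65, 0, 0, 0], [0, 0, 2.9, 0, 0, 0], [0, 0, 3.1, 0, 0, 0], [0, 0, 3.3, 0, 0, 0], [0, 0, 3.5, 0, 0, 0], [0, 0, 3.7, 0, 0, 0], [0, 0, 3.9, 0, 0, 0], [0, 0, 4.1, 0, 0, 0], [0, 0, 4.3, 0, 0, 0], [0, 0, 4.4, 0, 0, 0]]
  ]
}}

```text
time_s: 8.3
tcp_pos: [0.4696, -0.0373, 0.1409]
ee_rot: [[0.197, 0.002, -0.98], [0.98, 0.001, 0.197], [0.001, -1.0, -0.002]]
wrist_force: [3.2, 0.0, 1.9]
gripper_width: 0.001
```

Request:
{"name": "carry_out", "arguments": {
  "steps": [
    [[0, 0, 0.15, 0, 0, 0], [0, 0, 0.3, 0, 0, 0], [0, 0, 0.45, 0, 0, 0], [0, 0, 0.6, 0, 0, 0], [0, 0, 0.75, 0, 0, 0], [0, 0, 0.9, 0, 0, 0], [0, 0, 1.0, 0, 0, 0], [0, 0, 1.0, 0, 0, 0], [0, 0, 1.0, 0, 0, 0]]
  ]
}}

```text
time_s: 9.43
tcp_pos: [0.4687, -0.0377, 0.1505]
ee_rot: [[0.197, -0.0, -0.98], [0.98, 0.0, 0.197], [0.0, -1.0, 0.0]]
wrist_force: [0.3, -0.4, 0.4]
gripper_width: 0.008
```

```bash
python3 - <<'E'
from station import sense, optics
from h import *
s=sense(); print(s["time_s"],s["tcp_pos"],s["wrist_force"])
c=load("scene","2"); p=onz(c,(231.4,240),.02); d=p[:2]-[.568,-.06]; a=np.radians(-11.5)
print("vial bin frame",d@[np.cos(a),np.sin(a)]-.078,d@[-np.sin(a),np.cos(a)])
c=optics.capture("scene"); np.savez("scene3.npz",**c)
cv2.imwrite("pics/scene3.png",cv2.resize(c["image"][140:300,150:310,::-1],None,fx=3.5,fy=3.5))
E
```

```text
9.425 [ 0.46874709 -0.03771974  0.15053296] [ 0.33759925 -0.43687446  0.43857925]
vial bin frame -0.043403435879267024 0.006479141548495815
```

View pics/scene3.png

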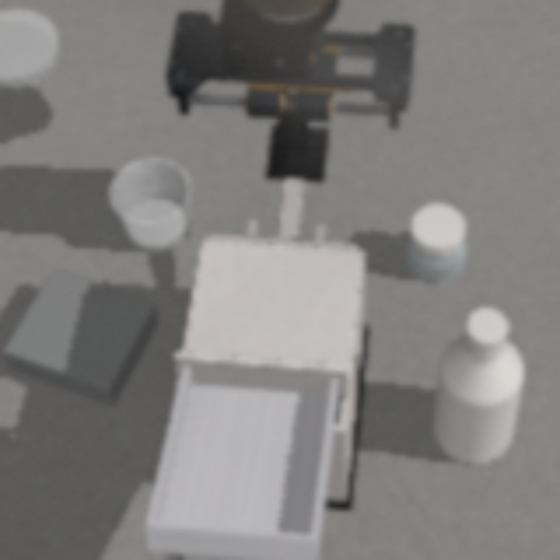

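The lid is shut at crop (280,300), the lever is back up, and no force remains. The vial is off the chute; it measured about (-43, 6) mm in the bin's frame. Now rise and move back clear.

Request:
{"name": "carry_out", "arguments": {
  "steps": [
    [[0, 0, 1, 0, 0, 0], [0, 0, 3, 0, 0, 0], [0, 0, 6, 0, 0, 0], [0, 0, 9, 0, 0, 0], [-1, -3, 9, 0, 0, 0], [-2, -7, 9, 0, 0, 0], [-3, -11, 9, 0, 0, 0], [-4, -15, 9, 0, 0, 0], [-5, -19, 9, 0, 0, 0], [-6, -23, 9, 0, 0, 0], [-7, -26, 9, 0, 0, 0], [-7.5, -28, 9, 0, 0, 0], [-7.5, -28, 9, 0, 0, 0], [-7.5, -28, 9, 0, 0, 0]]
  ]
}}

```text
time_s: 11.22
tcp_pos: [0.3939, -0.3174, 0.2409]
ee_rot: [[0.197, 0.0, -0.98], [0.98, -0.0, 0.197], [0.0, -1.0, -0.0]]
wrist_force: [-0.3, 0.8, -0.1]
gripper_width: 0.005
```

```bash
python3 - <<'E'
from station import sense, optics
from h import *
s=sense(); print(s["time_s"],s["tcp_pos"],s["wrist_force"])
o=[]
for n in("scene","top"):
    c=optics.capture(n); b=load(n)
    o.append(c["image"])
    d=cv2.absdiff(c["image"],b["image"]).max(2)
    print(n,"diff pixels in bin/bystander area",(d[170:300,150:310]>50).sum() if n=="scene" else (d[40:215,215:370]>50).sum())
cv2.imwrite("pics/end.png",cv2.resize(np.vstack(o)[:,:,::-1],None,fx=.78,fy=.78))
E
```

```text
11.225 [ 0.39385044 -0.31740346  0.24090206] [-0.32145474  0.79060336 -0.05201418]
scene diff pixels in bin/bystander area 148
top diff pixels in bin/bystander area 1466
```

View pics/end.png

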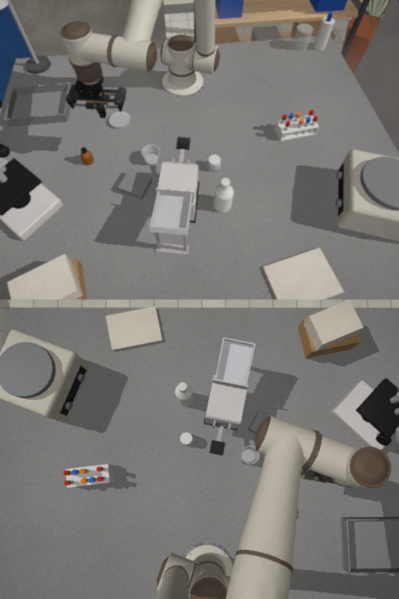

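The final views show the lid shut, the pad up, the chute empty and every bystander in place. The scene differences are the missing vial; the top ones are mostly the arm covering part of the view. The gripper is in free air. Handing in.

```bash
python3 -c "
from station import ticket
print(ticket.finish_job())"
```

```text
the job is handed in; nothing more can be done
None
```

I pressed the lever to its stop with the closed fingertips and held it there until the vial was in the bin. Then I eased it up at about 12–20 mm/s, moved clear and handed the job in at about 11.3 s of the 34 s allowed. `finish_job()` gives no verdict, so these are my own checks:

- **Lever down:** the wrist force rose from 5.5 N to about 18 N, and the fingertips stalled 84.8 mm above the bench, against 84 mm expected at the stop.
- **Vial:** it was seen on the bin floor at about x = -43 mm, y = 6 mm in the bin's frame. That is inside the walls, but the position comes from one camera and an assumed height.
- **Lid and lever:** the last pictures show the lid shut, the lever up and the chute empty. I had no direct reading of either joint; the slow rise was chosen to stay well under the slam limit.
- **Bystanders:** they look unmoved in the scene view. In the top view the arm now covers part of the area, including near the cup and slide box, so the picture comparison there was inconclusive.
- **Pad position:** the first pad measurement was wrong because the dark threshold was too low. With that fixed, triangulation and the lid-hinge estimate agreed to about 3 mm in plan; triangulated height was about 7 mm low.

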